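# Set a handled soup crock true on the banding wheel

### The arm

A 6-joint arm with a two-finger parallel gripper is mounted at the origin on the work surface. World frame = base frame: x ahead of the robot, y to its left, z up, the work surface at z = 0. Lengths are in m, angles in rad, forces in N, time in s.
With the tool pointing down it reaches from about 0.25 to 0.725 m from the base axis. Payload 4 kg.
Tool frame: the origin (TCP) lies where the fingers leave the gripper's body, on its centre line; the fingertips stand 73 mm ahead of it and the grasp point (between the pads) lies 54 mm ahead of it (bot.tips_ahead is the z of the fingertips in the tool frame, in m); z points along the fingers, y is the direction in which the jaws open and shut (so a half turn about z gives the same grasp; the last joint's range is limited). The gripper opens to 85 mm and grips with 20 to 120 N. Pads are 22 mm wide; open, the fingers measure 114 mm over their backs; the gripper's body (76 mm by 85 mm) begins 54 mm behind the grasp point. The pads swing forward as they close: fully open they stand 13 mm farther back than shut.
Start: joints at [-1.196, 0.241, 0.005, 1.335, 0, 1.571], TCP at [0.183, -0.465, 0.304] pointing down, gripper open.
Joint ranges: [-2.72, 2.72], [-1.05, 1.87], [-1.09, 1.28], [-1.99, 2.15], [-1.42, 1.44], [-3.14, 3.14]. Speed limits (rad/s): [2.79, 2.79, 3.14, 3.14, 3.14, 3.14].

### API

Orientations are given as a unit quaternion [x, y, z, w].
In Python, from workcell import readout, camera, get_calibration, order, bot gives the robot as it stands.
- The arm moves only by the tool send_rows, never from a script. Its argument "moves" is a list of rows, each a list of 3 entries, a list of its own where there are three numbers: the shift along the tool's x, y, z in mm, then the turn, a rotation vector about the tool's x, y, z in rad, then the finger opening in mm, from 0 to 85.4. In form: [[[dx, dy, dz], [ax, ay, az], grip], ...]. A call has 1 to 12 rows; each row is the pose to reach, as a shift and turn from the pose measured when the call began, along the tool's axes at that moment; what a row does not reach only later rows make up. A row lasts 1/12 s, in which the tool goes at most 41.7 mm and 7.16 degrees, less where a joint would pass 70% of its speed; a pose out of reach is approached as far as the arm can. A call with a gripper value outside its range is refused whole. The fingers move at their own pace and stop on an object; the grip force is fixed at half the most. Time passes only in rows, so rows that repeat a pose let the fingers close. It gives the time, the measured TCP pose, the force and the opening at its end, in the units of the state.
- readout.get_obs(): the state, without advancing time (a new reading comes with each control period).
- camera(name): name is "scene" or "top" or "wrist"; returns the picture (384x512x3 uint8, red, green, blue); there is no depth.
- get_calibration(name): a dict with "fx", "fy", "cx", "cy" (pixels), "k1" (the pictures are not rectified: a ray, as slopes to the right and down, at radius r is drawn at 1 + k1 r^2 times it, then the intrinsics apply), "R" (3x3) and "t" (3): a world point X has camera coordinates R X + t. Camera axes: x right, y down, z forward; pixel columns grow to the right and rows downward; lengths in m; the calibration is good to about 2 mm. A picture is of the moment at which its call begins: read the wrist's pose just before it. get_calibration takes no time and is no camera call; for the wrist camera it gives the pose at the moment of the call.
- order.job_done(): hands the job in, once; it reports no verdict.
The state is a dict: "clock": time; "joint_pos": joint angles; "joint_vel": joint speeds; "tau": joint torques, N m; "eef_pos": TCP position; "tool_rot": TCP orientation; "ft_force": force on the tool from outside, world axes, zero at the start; "ft_torque": the same for the moment, N m; "grip_width": finger opening in m.
Only numpy, scipy, OpenCV 4.12 (cv2) and the standard library are available. Lean on these libraries where they do the work, as an engineer would, in place of code of your own. Each camera call takes 0.05 s, during which the arm holds its last target. There are 200 camera calls.

### The job

Get the crock on the banding wheel ready for decorating: gently nudge it along with the fingers until it stands centred on the wheel with its handle pointing straight to the back of the table (away from the robot, square to the table's edges); the wheel may turn under it. Only push it: do not pinch, lift or tip it, and leave it and the wheel standing still. Leave the other things on the table where they are.

Things in the scene. Friction and masses are not known exactly. Their poses are not given: they have to be found in the camera images.
- crock: Straight-sided round soup crock, biscuit clay, loose and upright on the wheel: 116 mm diameter (from 14 to 52 mm up; foot 92 mm), 65 mm high, 0.4 to 0.75 kg, slides at 2 to 5 N. Origin: centre of the round body's underside (handle not counted); x along its handle, z up. Starts 28 to 48 mm off centre, the handle never (within 35 degrees) on the side it is shifted to.
- crock_handle (a point): Point on the axis of the crock's one straight stick handle, 95 mm from the body's centre line, 38 mm above the foot; crock's axes. The handle is 24 mm thick, level, along the crock's +x, and ends 118 mm from the centre line.
- wheel_centre (a point): Centre of the top of the banding wheel's head: flat aluminium disc, 260 mm diameter, 11 mm thick, fine rings every 20 mm of radius, top 85 mm above the table, on a narrow column and a heavy round foot that stands fast. Its x and y axes mean nothing; z is the turning axis.
- wheel_head (a joint): Angle of the wheel head, counter-clockwise from above, rad, 0 at the start. Turns many turns either way against slight bearing friction (0.04 N m, under 1 N at the crock's handle), carries the crock round with it and stops soon after it is let go.
- true_x (a point): Fixed reference point in the middle of the table on the surface, under or near the wheel, with the world's axes (x to the back of the table): the handle is to lie parallel to its x axis.
- glaze_jar: Bystander: closed clear jar with white lid, 60 mm in diameter, 85 mm high, beyond the wheel. Origin under its centre.
- cup: Bystander: buff clay cup, 80 mm across, 75 mm high, beyond the wheel. Origin under its centre.
- dish: Bystander: small biscuit-fired bowl, 96 mm across, 40 mm high, left of the wheel. Origin under its centre.
- brush: Bystander: wooden brush lying right of the wheel. Origin under its middle.
- rib: Bystander: flat wooden rib, 55 x 100 x 6 mm, lying between robot and wheel. Origin under its centre.
- trimming_tool: Bystander: loop trimming tool with wooden handle, 172 mm long, 13 mm thick, lying left of the wheel. Origin under the handle's middle.
- pestle: Bystander: white porcelain pestle standing on its wide end right of the wheel, 38 mm across, 78 mm high. Origin under its centre.

How it is judged:
At the end, for the whole second after the job is handed in: The crock stands flat on the wheel head with its centre within 7 mm of the wheel's centre, its handle on the far side and within 0.2 rad (11 degrees) of world +x; crock and wheel are at rest (horizontal distance between crock and wheel_centre below 0.007 m and angle between the x axis of crock and the x axis of true_x, either way round below 0.2 rad and world x of crock_handle above 0.59 m and height (world z) of crock between 0.082 and 0.088 m and angle between crock's own z axis and vertical below 0.06 rad and linear speed of crock below 0.01 m/s and velocity of joint wheel_head between -0.05 and 0.05 rad/s); the robot touches nothing.
It fails at once if the crock is lifted off the wheel head (more than 7 mm) (height (world z) of crock above 0.092 m).
It fails at once if the crock is tipped by more than 0.2 rad or falls off the wheel (angle between crock's own z axis and vertical above 0.2 rad or height (world z) of crock below 0.07 m).
It fails at once if the crock is pinched or pushed hard (over 25 N from the fingers or the arm) (contact force between any of the fingers, the arm and crock above 25 N).
It fails at once if another thing on the table is shifted by more than 20 mm (distance of any of glaze_jar, cup, dish, brush, rib, trimming_tool, pestle from where it was at the start of the episode above 0.02 m).
It also fails if it takes over 72 s, if anything falls off the work surface, if the arm or the gripper's body presses on something with over 40 N, if the wrist force passes 120 N, or if a joint passes its speed limit or range.

## Working session

There is one attempt and no reset: what is moved stays moved. The work goes in short steps, Python scripts to look and compute and a tool call to move; the robot and the scene stay as the last step left them, time stands still between calls to the robot, and variables do not carry over. Pictures are saved under pics/ and viewed, about 8 in all and at most 12, crops included, and the job is handed in when it is done.

Besides the shell and the picture viewer there is one more tool, called after "Request:" as name(argument=value, ...) on one line, values as JSON. send_rows: Moves the arm, as the interface text tells. Its arguments: {"type":"object","properties":{"moves":{"type":"array","items":{"type":"array"}}},"required":["moves"]}

```bash
ls; mkdir -p pics; python3 - <<'E'
from workcell import readout, camera, get_calibration, order, bot
import cv2, numpy as np
o=readout.get_obs();print({k:np.round(v,3).tolist() for k,v in o.items()})
a=camera("top");b=camera("scene")
cv2.imwrite("pics/top.png",a[:,:,::-1]);cv2.imwrite("pics/scene.png",b[:,:,::-1])
for n in("top","scene"):print(n,get_calibration(n))
E
```

```text
pics
{'clock': 0.0, 'joint_pos': [-1.196, 0.241, 0.004, 1.335, 0.0, 1.571], 'joint_vel': [0.0, -0.0, 0.0, 0.0, -0.001, -0.001], 'tau': [0.001, -37.232, 25.241, 0.017, 0.0, -0.0], 'eef_pos': [0.183, -0.465, 0.303], 'tool_rot': [0.982, 0.186, -0.0, -0.001], 'ft_force': [0.043, 0.48, 0.787], 'ft_torque': [-0.011, 0.038, -0.003], 'grip_width': 0.086}
top {'fx': 366.59014111637396, 'fy': 366.59014111637396, 'cx': 260.878410149594, 'cy': 191.0618670033696, 'k1': -0.06602156624387295, 'R': array([[-0.02536115, -0.99965827,  0.00633744],
       [-0.99300184,  0.02445981, -0.11553812],
       [ 0.11534363, -0.00922327, -0.99328283]]), 't': array([0.00757647, 0.59686207, 1.0525113 ])}
scene {'fx': 479.4942537331204, 'fy': 479.4942537331204, 'cx': 247.28046854149983, 'cy': 193.48595607235995, 'k1': 0.032970529320134716, 'R': array([[ 0.40628158,  0.91373567, -0.00473312],
       [ 0.59093372, -0.2666954 , -0.76136122],
       [-0.6969452 ,  0.30653008, -0.64831065]]), 't': array([-0.21611293, -0.2492706 ,  1.68128073])}
```

View pics/top.png

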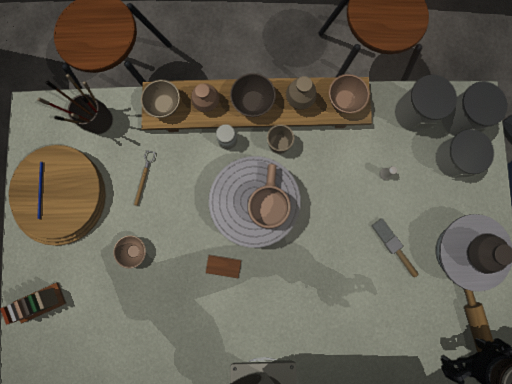

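View pics/scene.png

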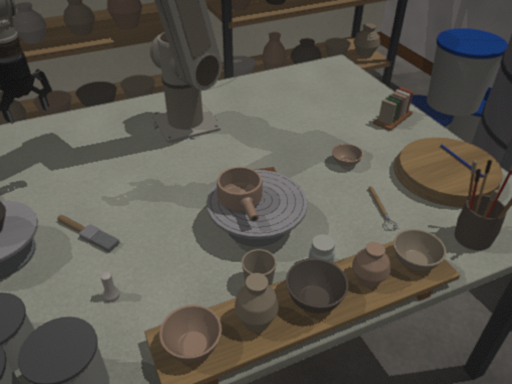

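The top view (image up is world +x, left is +y) shows the wheel at about (254,202), the crock at about (268,208) and its handle pointing up to (272,168). Next I'll measure these.

```bash
cat > h.py <<'E'
from workcell import readout, camera, get_calibration, order, bot
import cv2, numpy as np
def cal(n):
    c=get_calibration(n); return c
def ray(c,uv,z):
    K=np.array([[c['fx'],0,c['cx']],[0,c['fy'],c['cy']],[0,0,1]])
    p=cv2.undistortPoints(np.array(uv,float).reshape(-1,1,2),K,np.array([c['k1'],0,0,0.])).reshape(-1,2)
    d=np.c_[p,np.ones(len(p))]@c['R']; o=-c['R'].T@c['t']
    return o+d*((z-o[2])/d[:,2])[:,None]
def proj(c,X):
    K=np.array([[c['fx'],0,c['cx']],[0,c['fy'],c['cy']],[0,0,1]])
    return cv2.projectPoints(np.array(X,float).reshape(-1,1,3),cv2.Rodrigues(c['R'])[0],c['t'],K,np.array([c['k1'],0,0,0.]))[0].reshape(-1,2)
E
python3 - <<'E'
from h import *
a=cv2.imread("pics/top.png");c=cal("top")
x=a[140:265,190:320]
lab=cv2.cvtColor(x,cv2.COLOR_BGR2LAB).astype(int)
hsv=cv2.cvtColor(x,cv2.COLOR_BGR2HSV)
print("lab wheel",lab[60,30],"table",lab[5,5],"crock",lab[68,78],lab[40,82])
v=np.hstack([cv2.resize(x,None,fx=3,fy=3,interpolation=cv2.INTER_CUBIC),
 cv2.cvtColor(cv2.resize((((lab[:,:,1]>136))*255).astype(np.uint8),None,fx=3,fy=3),cv2.COLOR_GRAY2BGR)])
v2=cv2.cvtColor(cv2.resize((((lab[:,:,2]<128))*255).astype(np.uint8),None,fx=2,fy=2),cv2.COLOR_GRAY2BGR)
cv2.imwrite("pics/c1.png",v);
full=np.zeros((v.shape[0]+v2.shape[0],v.shape[1],3),np.uint8);full[:v.shape[0]]=v;full[v.shape[0]:,:v2.shape[1]]=v2
cv2.imwrite("pics/c1.png",full[:600])
E
```

```text
lab wheel [136 130 127] table [144 125 135] crock [135 135 142] [114 136 141]
```

View pics/c1.png

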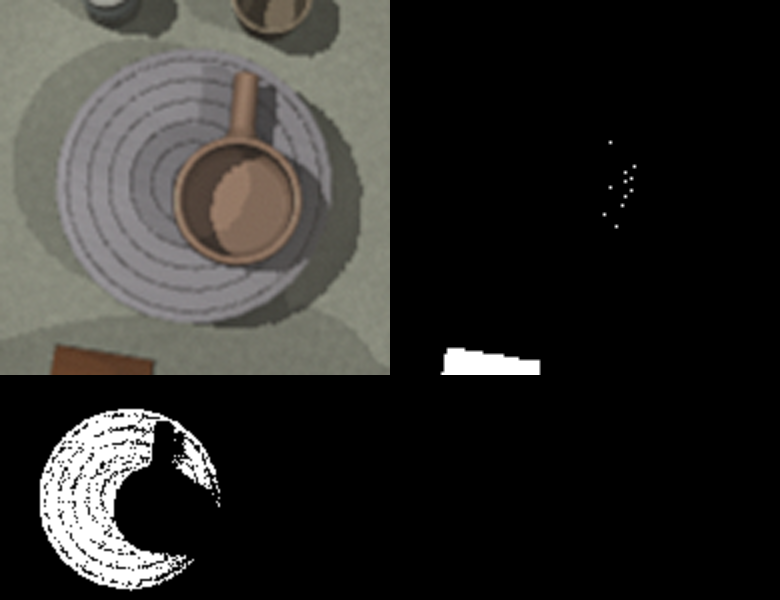

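The crop shows the wheel rim and the crock's rim circle clearly, at about (237,200)/3+(190,140). The handle points almost straight up, tilted slightly right. Fitting them now.

```bash
cat >> h.py <<'E'
def measure(img,c,box=(140,265,190,320),wheel=True):
    y0,y1,x0,x1=box
    lab=cv2.cvtColor(np.ascontiguousarray(img[y0:y1,x0:x1]),cv2.COLOR_BGR2LAB).astype(int)
    off=np.array([x0,y0])
    out={}
    if wheel:
        m=((lab[:,:,2]<129)).astype(np.uint8); m=cv2.morphologyEx(m,cv2.MORPH_OPEN,np.ones((2,2)))
        big=lambda m:max(cv2.findContours(m,cv2.RETR_EXTERNAL,cv2.CHAIN_APPROX_NONE)[0],key=cv2.contourArea)
        h=cv2.convexHull(big(cv2.morphologyEx(m,cv2.MORPH_CLOSE,np.ones((5,5)))))[:,0]+off
        W=ray(c,h,.085)[:,:2]
        for _ in range(4):
            s=np.c_[2*W,np.ones(len(W))]; q=np.linalg.lstsq(s,(W**2).sum(1),rcond=None)[0]
            r=np.sqrt(q[2]+q[:2]@q[:2]); e=np.hypot(*(W-q[:2]).T)-r; W=W[abs(e)<max(.003,2*e.std())]
        out['wheel']=(q[:2].round(4),r.round(4))
    m=((lab[:,:,2]-128>5)&(lab[:,:,1]>130)).astype(np.uint8)
    m=cv2.morphologyEx(m,cv2.MORPH_CLOSE,np.ones((3,3)))
    n,l,st,_=cv2.connectedComponentsWithStats(m); out['_mask']=m
    i=1+np.argmax(st[1:,4]*(st[1:,1]+st[1:,3]<y1-y0-2))
    b=(l==i).astype(np.uint8); cn=max(cv2.findContours(b,cv2.RETR_EXTERNAL,cv2.CHAIN_APPROX_NONE)[0],key=cv2.contourArea)
    fill=cv2.drawContours(np.zeros_like(b),[cn],-1,1,-1)
    body=cv2.morphologyEx(fill,cv2.MORPH_OPEN,cv2.getStructuringElement(cv2.MORPH_ELLIPSE,(19,19)))
    bc=max(cv2.findContours(body,cv2.RETR_EXTERNAL,cv2.CHAIN_APPROX_NONE)[0],key=cv2.contourArea)[:,0]+off
    el=cv2.fitEllipse(bc); B=ray(c,bc,.15)[:,:2]
    ctr=ray(c,[el[0]],.15)[0,:2]; out['crock']=(ctr.round(4),np.hypot(*(B-ctr).T).mean().round(4))
    hd=fill&~cv2.dilate(body,np.ones((5,5)))
    yy,xx=np.nonzero(hd); P=ray(c,np.c_[xx,yy]+off,.128)[:,:2]
    hc=P.mean(0); d=P-ctr; tip=np.hypot(*d.T).max()
    out['handle']=(hc.round(4),len(P),'tip r',tip.round(4),'yaw by centroid deg',np.degrees(np.arctan2(*(hc-ctr)[::-1])).round(1),'yaw PCA',np.degrees(np.arctan(np.divide(*np.linalg.svd(P-hc)[2][0][::-1]))).round(1))
    return out
E
python3 - <<'E'
from h import *
r=measure(cv2.imread("pics/top.png"),cal("top"));m=r.pop('_mask');print(r)
a=cv2.imread("pics/scene.png");c=cal("scene")
W=r['wheel'][0];C=r['crock'][0]
t=np.linspace(0,6.28,80)
X=[[W[0]+.13*np.cos(u),W[1]+.13*np.sin(u),.085] for u in t]+[[C[0]+r['crock'][1]*np.cos(u),C[1]+r['crock'][1]*np.sin(u),.15] for u in t]
for p in proj(c,X):cv2.circle(a,tuple((p).round().astype(int)),0,(0,0,255),-1)
cv2.imwrite("pics/s2.png",cv2.resize(a[150:260,190:330],None,fx=4,fy=4))
v=np.hstack([m*255]);cv2.imwrite("pics/m.png",v)
E
```

```text
{'wheel': (array([0.5607, 0.01  ]), np.float64(0.128)), 'crock': (array([ 0.5429, -0.0262]), np.float64(0.0555)), 'handle': (array([ 0.6356, -0.0356]), 146, 'tip r', np.float64(0.1181), 'yaw by centroid deg', np.float64(-5.8), 'yaw PCA', np.float64(-6.4))}
```

View pics/s2.png

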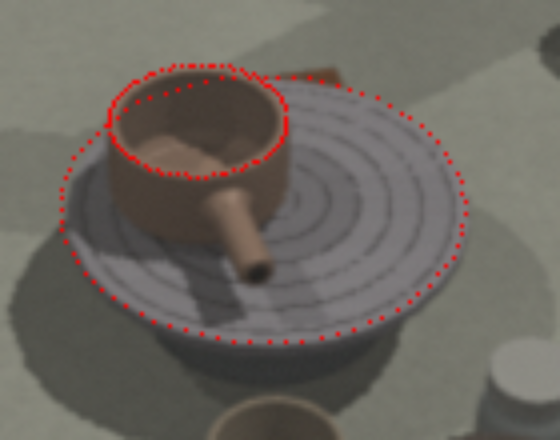

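Both views agree: the wheel is at (0.561, 0.010) and the crock at (0.543, -0.026). Handle yaw is about -6°, and tip radius measures 118 mm as specified. I'll push radially along (0.44, 0.90) with the two half-open fingers cradling the body.

```bash
cat >> h.py <<'E'
from scipy.spatial.transform import Rotation as Ro
def plan(xyz,yaw):  # world TCP target, tool x heading (deg), tool down
    o=readout.get_obs(); R=Ro.from_quat(o['tool_rot'])
    G=Ro.from_matrix(np.c_[[np.cos(np.radians(yaw)),np.sin(np.radians(yaw)),0],[np.sin(np.radians(yaw)),-np.cos(np.radians(yaw)),0],[0,0,-1]])
    print('mm',(R.inv().apply(np.array(xyz)-o['eef_pos'])*1000).round(1),'rot',(R.inv()*G).as_rotvec().round(3))
E
python3 - <<'E'
from h import *
print(bot.tips_ahead)
W=np.array([.5607,.010]);C=np.array([.5429,-.0262]);d=(W-C)/np.linalg.norm(W-C);yaw=np.degrees(np.arctan2(d[1],d[0]));print(d,yaw,np.linalg.norm(W-C))
p=C-.1*d;print(p);plan([*p,.30],yaw)
E
```

```text
0.0726
[0.44125421 0.89738215] 63.816068120943235 0.040339558748206425
[ 0.49877458 -0.11593822]
mm [ 421.7 -209.1    3.5] rot [-0.002 -0.001 -0.739]
```

Request:
send_rows(moves=[[[40,-20,0],[0,0,-0.1],50],[[80,-40,0],[0,0,-0.2],50],[[118,-58,0],[0,0,-0.3],50],[[156,-77,0],[0,0,-0.4],50],[[194,-96,0],[0,0,-0.5],50],[[232,-115,0],[0,0,-0.6],50],[[270,-134,0],[0,0,-0.7],50],[[308,-153,0],[0,0,-0.739],50],[[346,-172,3],[-0.002,-0.001,-0.739],50],[[384,-190,3],[-0.002,-0.001,-0.739],50],[[421.7,-209,3.5],[-0.002,-0.001,-0.739],50],[[421.7,-209,3.5],[-0.002,-0.001,-0.739],50]])

```text
clock: 1.1
eef_pos: [0.5016, -0.1119, 0.2992]
tool_rot: [0.847, 0.531, 0.001, -0.0]
ft_force: [1.1, 0.1, 0.4]
grip_width: 0.0503
```

```bash
python3 - <<'E'
from h import *
plan([.4988,-.1159,.176],63.8)
a=camera("wrist")[:,:,::-1];cv2.imwrite("pics/w1.png",a)
E
```

```text
mm [ -5.   -0.8 123.2] rot [-0.    -0.002  0.006]
```

View pics/w1.png

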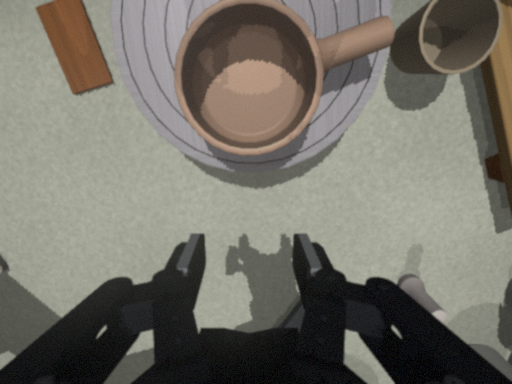

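The wrist view shows the crock straight ahead, centred between the fingers at about (249,75), with the handle to the right and clear. I'll lower beside it.

Request:
send_rows(moves=[[[-5,-1,30],[0,0,0],50],[[-5,-1,60],[0,0,0],50],[[-5,-1,90],[0,0,0],50],[[-5,-1,110],[0,0,0],50],[[-5,-1,123],[0,0,0],50],[[-5,-1,123],[0,0,0],50],[[-5,-1,123],[0,0,0],50]])

```text
clock: 1.73
eef_pos: [0.4975, -0.1165, 0.1754]
tool_rot: [0.848, 0.531, -0.001, -0.001]
ft_force: [0.5, -0.2, -0.9]
grip_width: 0.0498
```

```bash
python3 - <<'E'
from h import *
W=np.array([.5607,.010]);d=np.array([.4413,.8974])
print(readout.get_obs()['ft_force'])
plan([*(W-.064*d),.176],63.8)
E
```

```text
[ 0.54284787 -0.24038986 -0.9454156 ]
mm [77.4  1.3 -0.6] rot [-0.003 -0.     0.005]
```

Request:
send_rows(moves=[[[10,0,0],[0,0,0],50],[[20,0,0],[0,0,0],50],[[28,0,0],[0,0,0],50],[[31,1,0],[0,0,0],50],[[33,1,0],[0,0,0],50],[[35,1,0],[0,0,0],50],[[37,1,0],[0,0,0],50],[[39,1,0],[0,0,0],50],[[41,1,0],[0,0,0],50],[[43,1,0],[0,0,0],50],[[45,1,0],[0,0,0],50],[[47,1,0],[0,0,0],50]])

```text
clock: 2.73
eef_pos: [0.5179, -0.0762, 0.1755]
tool_rot: [0.848, 0.53, -0.002, -0.0]
ft_force: [-3.3, -5.0, 1.6]
grip_width: 0.0501
```

Request:
send_rows(moves=[[[2,0,0],[0,0,0],50],[[4,0,0],[0,0,0],50],[[6,0,0],[0,0,0],50],[[8,0,0],[0,0,0],50],[[10,0,0],[0,0,0],50],[[12,0,0],[0,0,0],50]])

```text
clock: 3.23
eef_pos: [0.5223, -0.067, 0.1755]
tool_rot: [0.849, 0.529, -0.004, 0.001]
ft_force: [-2.6, -5.8, 1.9]
grip_width: 0.05
```

```bash
python3 - <<'E'
from h import *
W=np.array([.5607,.010]);d=np.array([.4413,.8974])
o=readout.get_obs();print(o['ft_force'],(o['eef_pos'][:2]-W)@d)
plan([*(W-.064*d),.176],63.8)
a=camera("wrist");c=get_calibration("wrist");cv2.imwrite("pics/w2.png",a[:,:,::-1])
b=camera("top")[:,:,::-1];cv2.imwrite("pics/t2.png",b)
cv2.imwrite("pics/v2.png",np.hstack([cv2.resize(b[130:270,180:330],None,fx=2.6,fy=2.6),cv2.resize(a[:,:,::-1],(400,364))]))
E
```

```text
[-2.57231665 -5.77539895  1.85488701] -0.08600025634768327
mm [22.   0.5 -0.7] rot [-0.003  0.008  0.002]
```

View pics/v2.png

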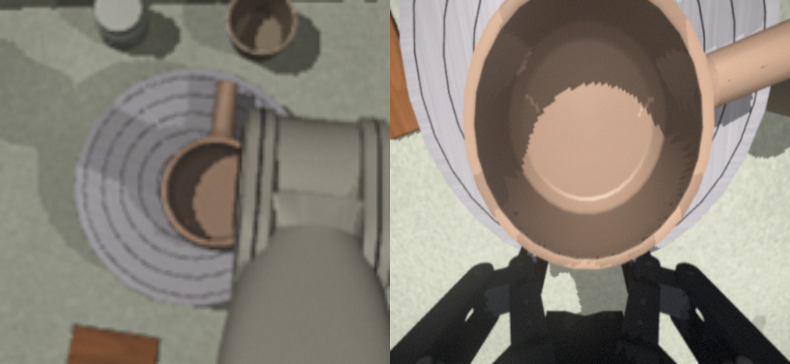

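The fingers cradle the body symmetrically, the crock stays flat and the handle is still near straight, at about 6 N. I'll continue.

Request:
send_rows(moves=[[[3,0,0],[0,0,0],50],[[5,0,0],[0,0,0],50],[[7,0,0],[0,0,0],50],[[9,0,0],[0,0,0],50],[[11,0,0],[0,0,0],50],[[13,0,0],[0,0,0],50],[[15,0,0],[0,0,0],50],[[17,0,0],[0,0,0],50],[[19,0,0],[0,0,0],50],[[20,0,0],[0,0,0],50]])

```text
clock: 4.17
eef_pos: [0.5306, -0.0502, 0.1755]
tool_rot: [0.849, 0.529, -0.005, 0.001]
ft_force: [-2.9, -5.8, 2.8]
grip_width: 0.0498
```

Request:
send_rows(moves=[[[-5,0,0],[0,0,0],50],[[-15,0,0],[0,0,0],50],[[-35,0,0],[0,0,0],50],[[-65,0,0],[0,0,0],50],[[-100,0,-20],[0,0,0],50],[[-130,0,-40],[0,0,0],50],[[-160,0,-60],[0,0,0],50],[[-160,0,-60],[0,0,0],50]])

```text
clock: 4.83
eef_pos: [0.46, -0.1981, 0.2412]
tool_rot: [0.85, 0.526, -0.004, 0.005]
ft_force: [0.8, -0.5, 0.8]
grip_width: 0.0497
```

```bash
python3 - <<'E'
from h import *
b=np.ascontiguousarray(camera("top")[:,:,::-1]);cv2.imwrite("pics/t3.png",b)
r=measure(b,cal("top"));r.pop('_mask');print(r)
cv2.imwrite("pics/v3.png",cv2.resize(b[130:290,180:380],None,fx=3,fy=3))
E
```

```text
{'wheel': (array([0.5608, 0.0098]), np.float64(0.1279)), 'crock': (array([0.5594, 0.0056]), np.float64(0.0556)), 'handle': (array([ 0.652 , -0.0059]), 146, 'tip r', np.float64(0.1187), 'yaw by centroid deg', np.float64(-7.1), 'yaw PCA', np.float64(-6.4))}
```

View pics/v3.png

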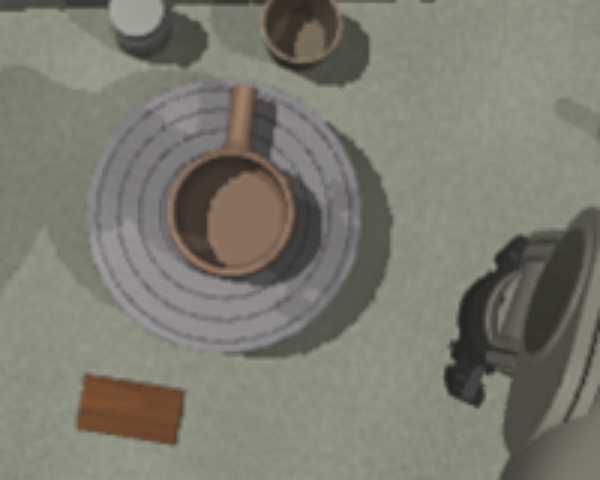

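The crock is now 4.4 mm off centre with the handle at about -7°, and the bystanders haven't moved. I'll do one more short push, then nudge the handle to turn the wheel.

```bash
python3 - <<'E'
from h import *
W=np.array([.5607,.010]);d=np.array([.3,.954]);yaw=72.5
C=np.array([.5594,.0056])
plan([*(C-.095*d),.176],yaw)
E
```

```text
mm [131.6  13.5  62.2] rot [ 0.001  0.01  -0.157]
```

Request:
send_rows(moves=[[[30,4,20],[0,0.01,-0.08],50],[[60,8,40],[0,0.01,-0.157],50],[[85,11,62],[0,0.01,-0.157],50],[[110,13,62],[0,0.01,-0.157],50],[[125,13.5,62],[0,0.01,-0.157],50],[[131.6,13.5,62],[0,0.01,-0.157],50],[[131.6,13.5,62],[0,0.01,-0.157],50]])

```text
clock: 5.47
eef_pos: [0.5311, -0.0832, 0.1752]
tool_rot: [0.805, 0.593, -0.0, -0.0]
ft_force: [0.7, 0.1, -0.4]
grip_width: 0.05
```

```bash
python3 - <<'E'
from h import *
W=np.array([.5607,.010]);d=np.array([.3,.954]);yaw=72.5
plan([*(W-.0628*d),.176],yaw)
E
```

```text
mm [35.   0.4 -0.8] rot [-0.    -0.     0.004]
```

Request:
send_rows(moves=[[[10,0,0],[0,0,0],50],[[20,0,0],[0,0,0],50],[[25,0,0],[0,0,0],50],[[28,0,0],[0,0,0],50],[[30,0.4,0],[0,0,0],50],[[31.5,0.4,0],[0,0,0],50],[[33,0.4,0],[0,0,0],50],[[34,0.4,0],[0,0,0],50],[[35,0.4,0],[0,0,0],50],[[36,0.4,0],[0,0,0],50],[[36,0.4,0],[0,0,0],50]])

```text
clock: 6.38
eef_pos: [0.5424, -0.0493, 0.1755]
tool_rot: [0.806, 0.593, 0.0, 0.0]
ft_force: [0.7, -5.4, 0.6]
grip_width: 0.0501
```

Request:
send_rows(moves=[[[-5,0,0],[0,0,0],50],[[-15,0,0],[0,0,0],50],[[-35,0,0],[0,0,0],40],[[-65,0,0],[0,0,0],20],[[-100,0,-20],[0,0,0],0],[[-130,0,-40],[0,0,0],0],[[-130,0,-60],[0,0,0],0],[[-130,0,-60],[0,0,0],0]])

```text
clock: 7.05
eef_pos: [0.5046, -0.1758, 0.2395]
tool_rot: [0.807, 0.591, 0.003, 0.003]
ft_force: [0.4, 0.3, 1.1]
grip_width: 0.0001
```

```bash
python3 - <<'E'
from h import *
b=np.ascontiguousarray(camera("top")[:,:,::-1]);cv2.imwrite("pics/t4.png",b)
r=measure(b,cal("top"));r.pop('_mask');print(r)
C=r['crock'][0]
print('above'); plan([C[0]+.098,C[1]-.070,.24],90)
E
```

```text
{'wheel': (array([0.5608, 0.0097]), np.float64(0.1279)), 'crock': (array([0.5595, 0.0119]), np.float64(0.0557)), 'handle': (array([0.6531, 0.0042]), 146, 'tip r', np.float64(0.1188), 'yaw by centroid deg', np.float64(-4.7), 'yaw PCA', np.float64(-5.0))}
above
mm [157.1 111.2  -1.6] rot [ 0.005 -0.    -0.304]
```

The crock is 2.5 mm off centre with yaw at about -5°, which already passes. I'll square it with a light nudge on the handle's side, which turns the wheel.

Request:
send_rows(moves=[[[30,20,0],[0,0,-0.1],0],[[60,42,0],[0,0,-0.2],0],[[90,64,0],[0,0,-0.3],0],[[120,85,0],[0,0,-0.304],0],[[145,103,-1],[0.005,0,-0.304],0],[[157,111,-1],[0.005,0,-0.304],0],[[157,111,30],[0.005,0,-0.304],0],[[157,111,55],[0.005,0,-0.304],0],[[157,111,62],[0.005,0,-0.304],0],[[157,111,62],[0.005,0,-0.304],0],[[157,111,62],[0.005,0,-0.304],0]])

```text
clock: 8.02
eef_pos: [0.6571, -0.0578, 0.1759]
tool_rot: [0.707, 0.707, -0.0, -0.001]
ft_force: [0.9, -0.4, 0.1]
grip_width: -0.0
```

```bash
python3 - <<'E'
from h import *
plan([.6575,-.0111,.176],90)
E
```

```text
mm [46.7  0.4 -0.1] rot [-0.001 -0.001  0.   ]
```

Request:
send_rows(moves=[[[10,0,0],[0,0,0],0],[[20,0,0],[0,0,0],0],[[28,0,0],[0,0,0],0],[[32,0,0],[0,0,0],0],[[34,0,0],[0,0,0],0],[[35.5,0,0],[0,0,0],0],[[37,0,0],[0,0,0],0],[[38.5,0,0],[0,0,0],0],[[40,0,0],[0,0,0],0],[[41.5,0,0],[0,0,0],0],[[43,0,0],[0,0,0],0],[[44,0,0],[0,0,0],0]])

```text
clock: 9.02
eef_pos: [0.6571, -0.0138, 0.1758]
tool_rot: [0.707, 0.707, -0.0, -0.001]
ft_force: [0.9, -0.6, 0.4]
grip_width: 0.0
```

Request:
send_rows(moves=[[[1,0,0],[0,0,0],0],[[2,0,0],[0,0,0],0],[[3,0,0],[0,0,0],0],[[3,0,0],[0,0,0],0],[[3,0,0],[0,0,0],0]])

```text
clock: 9.43
eef_pos: [0.6569, -0.0106, 0.1758]
tool_rot: [0.707, 0.707, -0.0, -0.001]
ft_force: [-0.4, 0.5, 0.7]
grip_width: 0.0002
```

Request:
send_rows(moves=[[[-5,0,0],[0,0,0],0],[[-15,0,0],[0,0,0],0],[[-40,0,0],[0,0,0],0],[[-75,0,0],[0,0,0],0],[[-110,0,-10],[0,0,0],0],[[-140,30,-40],[0,0,0],0],[[-160,65,-70],[0,0,0],0],[[-170,100,-100],[0,0,0],0],[[-170,130,-110],[0,0,0],0],[[-170,130,-110],[0,0,0],0],[[-170,130,-110],[0,0,0],0]])

```text
clock: 10.35
eef_pos: [0.7753, -0.1797, 0.279]
tool_rot: [0.707, 0.707, 0.001, 0.002]
ft_force: [-18.2, 4.6, 14.3]
grip_width: -0.0002
```

```bash
python3 - <<'E'
from h import *
b=np.ascontiguousarray(camera("top")[:,:,::-1]);cv2.imwrite("pics/t5.png",b)
r=measure(b,cal("top"));r.pop('_mask');print(r)
cv2.imwrite("pics/v5.png",np.hstack([cv2.resize(b[130:290,180:330],None,fx=2.6,fy=2.6),cv2.resize(camera("scene")[:,:,::-1][130:300,180:320],(343,416))]))
E
```

```text
{'wheel': (array([0.5613, 0.0099]), np.float64(0.1276)), 'crock': (array([0.5598, 0.0111]), np.float64(0.0555)), 'handle': (array([0.6534, 0.0134]), 152, 'tip r', np.float64(0.1185), 'yaw by centroid deg', np.float64(1.4), 'yaw PCA', np.float64(2.5))}
```

View pics/v5.png

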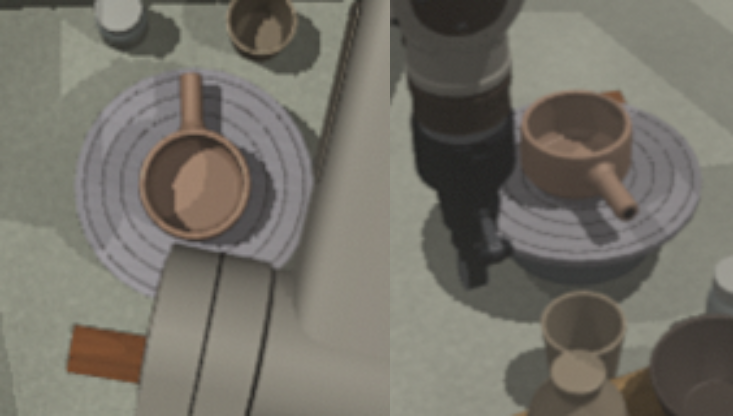

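Crock and handle look right: 1.9 mm off centre, yaw about +2°. However, I retreated the wrong way in tool y, so the arm is stretched forward. I'll check the force reading and pull back.

```bash
python3 - <<'E'
from h import *
o=readout.get_obs();print({k:np.round(o[k],2).tolist() for k in('joint_pos','joint_vel','ft_force','ft_torque','eef_pos')})
plan([.45,-.30,.33],90)
E
```

```text
{'joint_pos': [-0.23, 1.02, 1.27, 1.83, 0.0, 1.34], 'joint_vel': [0.0, -0.04, 0.04, -0.06, -0.0, 0.0], 'ft_force': [-0.97, 0.54, -1.45], 'ft_torque': [0.03, 0.08, -0.01], 'eef_pos': [0.78, -0.18, 0.27]}
mm [-121.  -325.1  -55.3] rot [-0.002 -0.001 -0.001]
```

Request:
send_rows(moves=[[[-12,-20,-5],[0,0,0],0],[[-24,-45,-10],[0,0,0],0],[[-36,-75,-15],[0,0,0],0],[[-50,-110,-22],[0,0,0],0],[[-62,-145,-28],[0,0,0],0],[[-74,-180,-34],[0,0,0],0],[[-86,-215,-40],[0,0,0],0],[[-98,-250,-46],[0,0,0],0],[[-110,-285,-52],[0,0,0],0],[[-118,-310,-55],[0,0,0],0],[[-121,-325,-55],[0,0,0],0],[[-121,-325,-55],[0,0,0],0]])

```text
clock: 11.45
eef_pos: [0.4475, -0.3018, 0.3326]
tool_rot: [0.709, 0.705, -0.0, 0.002]
ft_force: [-0.1, -0.1, 0.5]
grip_width: -0.0001
```

```bash
python3 - <<'E'
from h import *
b=np.ascontiguousarray(camera("top")[:,:,::-1]);cv2.imwrite("pics/t6.png",b)
r=measure(b,cal("top"));r.pop('_mask');print(r)
o=readout.get_obs();print(o['ft_force'],o['joint_vel'].round(3) if hasattr(o['joint_vel'],'round') else o['joint_vel'])
a=cv2.imread("pics/top.png")
g=cv2.absdiff(a,b).max(2)
cv2.imwrite("pics/v6.png",np.hstack([b[60:384,100:460],cv2.cvtColor(g,cv2.COLOR_GRAY2BGR)[60:384,100:460]]))
E
```

```text
{'wheel': (array([0.561, 0.01 ]), np.float64(0.1278)), 'crock': (array([0.5597, 0.0113]), np.float64(0.0554)), 'handle': (array([0.6532, 0.0136]), 144, 'tip r', np.float64(0.1183), 'yaw by centroid deg', np.float64(1.4), 'yaw PCA', np.float64(3.0))}
[ 0.8647076   0.29109637 -0.44167379] [ 0.036  0.043  0.029 -0.006  0.009  0.009]
```

View pics/v6.png

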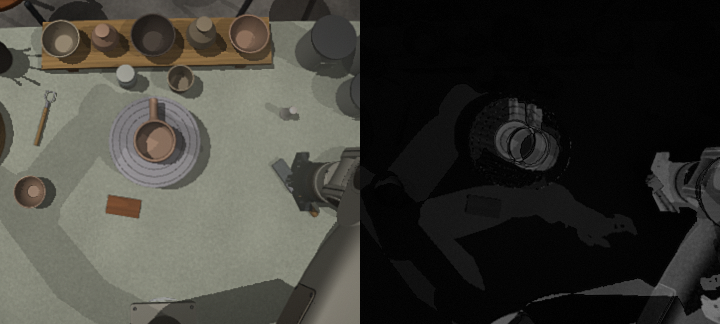

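The picture shows the crock centred on the wheel with its handle straight back. The difference image shows changes only in the crock, the arm and shadows, so the bystanders are in place. The arm is clear and at rest, so I'm handing in.

```bash
python3 -c "
from workcell import order
print(order.job_done())"
```

```text
the job is handed in; nothing more can be done
None
```

The crock now stands centred on the wheel with its handle pointing straight back, and the job is handed in; it reported no verdict. I pushed the crock twice with the half-open fingers against its side, at about 6 N. A light nudge on the handle then turned the wheel to square it.

**Last checks (top camera, about 11 s of the 72 s used):**
- **Centring:** the crock is 1.9 mm from the wheel centre; the limit is 7 mm.
- **Handle:** its angle is +1.4° measured by centroid and +3.0° by its axis. The two methods disagree slightly, but both are well inside 11°. The handle is on the far side.
- **At rest:** crock position and handle angle agreed to a fraction of a millimetre and about half a degree in two pictures about 1 s apart. I did not read the wheel's speed directly.
- **Other things on the table:** comparing the first and last pictures shows no shift. The arm partly covered the brush in the last one, so I could not fully check it there.

**Wrong move:** after the handle nudge I backed the arm off the wrong way, and it stretched forward to the edge of its reach. The force reading jumped to about 23 N, then dropped to about 2 N, so I put it down to the arm's own motion. The pictures showed nothing touched, and I pulled the arm clear before handing in.

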